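Teach the counting scale its piece weight with ten drawer knobs

TASK

Teach the counting scale the weight of these knobs: the empty bowl on its platform is already tared, so tip all ten wooden knobs from the beaker into it and stand the beaker upright on the bench again. Then press 1, 0, the sample key and the store key, in that order, one key at a time, each right down and let up again. Press no other key, keep the bowl in its place on the platform, and leave the glue bottle and the tin where they stand.

Things in the scene. Friction and masses are not known exactly. Their poses are not given: they have to be found in the camera images.
- indicator: fixed keypad unit of the counting scale: grey case 200 x 194 x 45 mm on a tilting bracket (250 mm over its side screws). Its face slopes 35 deg, rising away from the robot, so a line square to it leans 35 deg from vertical. Origin on the bench under the case; x to its back, y left, z up. Case from x -95 mm (face 45 mm up) to +95, top edge of the face 160 mm up at x +69. Display above, 15 plain keys below
- other_keys: the 11 other keys, to be let alone. Keypad: rows and columns 32 mm apart, keys stand 9 mm proud, unmarked, laid out like a telephone: left three columns, top row down, 1 2 3 / 4 5 6 / 7 8 9 / clear 0 dot, caps 17 x 18 mm. Right column: store, zero (round, 19 mm), sample. Each sinks 5 mm square to the face, 1.2 N to start, 4 N fully down. Origin: middle of the face; z out of the face, x up the slope
- key_store_top (a point): centre of the cap top of the STORE key: lying oblong 28 mm wide x 17, top of the right column (from the robot), in the row of 1 2 3. z points square out of the face, x up the slope, y left along the face. It moves with the key: 5 mm when fully down; pressed counts from 3.5 mm
- key_1_top (a point): centre of the cap top of the 1 key: top left key, 17 x 18 mm. Axes and travel as for store
- key_0_top (a point): centre of the cap top of the 0 key: second from the left in the bottom row, 17 x 18 mm. Axes and travel as for store
- key_sample_top (a point): centre of the cap top of the SAMPLE key: tall bar 19 mm wide x 49 up the slope, bottom of the right column, two rows tall. Axes and travel as for store
- riser: fixed plywood bench riser: board 200 deep x 360 wide x 20 mm, underside 190 mm up, on end panels; stock on it up to 270 mm. Origin on the bench under its middle; x to the back (board's front edge at x -100 mm), y left. Its front edge hangs over the indicator 10 to 25 mm beyond the top key row: an upright gripper does not fit there, one leaning about 35 deg, square to the face, does
- scale_top (a point): centre of the top, 56 mm above the bench, of the scale's steel platform, 210 mm (x) x 190 mm (y), on a grey weighing base fixed to the bench. z up. Farther back lie a mallet (100 mm high) and offcuts (74 mm high)
- bowl: loose round steel weighing bowl standing empty on the platform: 184 mm across the rim, 140 mm across the foot, 60 mm high, wall 4 mm, floor 5 mm. Origin at the centre of its underside, z up
- beaker_center (a point): centre, half-way up, of the loose aluminium beaker with the ten knobs: 80 mm high, 52 mm across at the foot tapering out to 70 mm at the rim, wall 3 mm, about 130 g plus knobs, filled to 50 to 60 mm; it slips in a weak grip. z along its axis to the open mouth. It stands on the bench in one of three places, swapped with the glue bottle and the tin
- glue: bystander: white plastic glue bottle, 54 mm across, 125 mm high, loose, standing. Origin at the centre of its underside
- tin: bystander: closed steel tin, 72 mm across, 95 mm high, loose, standing. Origin at the centre of its underside
- plane: bystander, does not move: block plane 160 mm (x) x 50 mm, up to 60 mm high. Origin under its centre
- gauge: bystander, does not move: wooden marking gauge, beam 200 mm along x, stock 60 mm wide, up to 64 mm high. Origin under the middle of its beam. To its right a flat steel square, 18 mm thick, lies on the bench
- knob0_center (a point): centre of one of the ten turned drawer knobs: a plain wooden ball, 22 mm across, with a brass insert set flush, 12 g, loose in the beaker
- knob1_center (a point): centre of another of the ten knobs
- knob2_center (a point): centre of another of the ten knobs
- knob3_center (a point): centre of another of the ten knobs
- knob4_center (a point): centre of another of the ten knobs
- knob5_center (a point): centre of another of the ten knobs
- knob6_center (a point): centre of another of the ten knobs
- knob7_center (a point): centre of another of the ten knobs
- knob8_center (a point): centre of another of the ten knobs
- knob9_center (a point): centre of another of the ten knobs
Not all that is in view belongs to the job. Leave any red look-alike of the bowl alone.

How it is judged:
On the way, in this order (a step that is already met when the one before it is completed fails the run):
1. all ten knobs are in the bowl (distance between each of knob0_center, knob1_center, knob2_center, knob3_center, knob4_center, knob5_center, knob6_center, knob7_center, knob8_center, knob9_center and bowl below 0.085 m and horizontal distance between bowl and scale_top below 0.03 m and angle between bowl's own z axis and vertical below 0.06 rad), for 0.2 s.
2. the emptied beaker stands upright on the bench, let go (height (world z) of beaker_center between 0.034 and 0.046 m and angle between beaker_center's own z axis and vertical below 0.1 rad and contact force between the fingers and beaker below 0.05 N), for 0.2 s.
3. the 1 key is pressed down (distance of key_1_top from where it was at the start of the episode above 0.0035 m and distance of each of key_0_top, key_sample_top, key_store_top from where it was at the start of the episode below 0.0015 m), for 0.05 s.
4. then the 0 key is pressed down (distance of key_0_top from where it was at the start of the episode above 0.0035 m and distance of each of key_1_top, key_sample_top, key_store_top from where it was at the start of the episode below 0.0015 m), for 0.05 s.
5. then the sample key is pressed down (distance of key_sample_top from where it was at the start of the episode above 0.0035 m and distance of each of key_1_top, key_0_top, key_store_top from where it was at the start of the episode below 0.0015 m), for 0.05 s.
6. then the store key is pressed down (distance of key_store_top from where it was at the start of the episode above 0.0035 m and distance of each of key_1_top, key_0_top, key_sample_top from where it was at the start of the episode below 0.0015 m), for 0.05 s.
At the end, for the whole second after the job is handed in: All ten knobs lie in the bowl (centres within 85 mm of the middle of its underside), the bowl stands upright on the platform with its middle within 30 mm of the platform's, the beaker stands upright (within 0.1 rad) on the bench and is let go, and the four keys are up again (within 1 mm) (all of step 1 and all of step 2 and linear speed of bowl below 0.02 m/s and distance of each of key_1_top, key_0_top, key_sample_top, key_store_top from where it was at the start of the episode below 0.001 m); the robot touches nothing.
It fails at once if a key that is not part of the job is pressed (contact force between anything else and other_keys above 2 N).
It fails at once if two keys are pressed at once (distance of each of key_1_top, key_0_top from where it was at the start of the episode above 0.003 m or distance of each of key_1_top, key_sample_top from where it was at the start of the episode above 0.003 m or distance of each of key_1_top, key_store_top from where it was at the start of the episode above 0.003 m or distance of each of key_0_top, key_sample_top from where it was at the start of the episode above 0.003 m or distance of each of key_0_top, key_store_top from where it was at the start of the episode above 0.003 m or distance of each of key_sample_top, key_store_top from where it was at the start of the episode above 0.003 m).
It fails at once if a key is pressed before all the knobs are in the bowl (distance of any of key_1_top, key_0_top, key_sample_top, key_store_top from where it was at the start of the episode above 0.003 m and distance between any of knob0_center, knob1_center, knob2_center, knob3_center, knob4_center, knob5_center, knob6_center, knob7_center, knob8_center, knob9_center and bowl above 0.085 m).
It fails at once if the glue bottle or the tin is knocked over or shifted by more than 30 mm (distance of any of glue, tin from where it was at the start of the episode above 0.03 m or angle between any of glue, tin's own z axis and vertical above 0.3 rad).
It fails at once if the bowl is pushed about or tipped (distance of bowl from where it was at the start of the episode above 0.03 m or angle between bowl's own z axis and vertical above 0.25 rad).
It also fails if it takes over 72 s, if anything falls off the work surface, if the arm or the gripper's body presses on something with over 40 N, if the wrist force passes 120 N, or if a joint passes its speed limit or range.

ROBOT

A 6-joint arm with a two-finger parallel gripper is mounted at the origin on the work surface. World frame = base frame: x ahead of the robot, y to its left, z up, the work surface at z = 0. Lengths are in m, angles in rad, forces in N, time in s.
With the tool pointing down it reaches from about 0.25 to 0.8 m from the base axis. Payload 8.5 kg.
Tool frame: the origin (TCP) lies at the very end of the fingers, on their centre line; the grasp point (between the pads) lies 19 mm behind it; x points along the fingers, y is the direction in which the jaws open and shut, and the axes are right-handed (so a half turn about x gives the same grasp; the last joint's range is limited). The gripper opens to 85 mm and grips with 20 to 120 N. Pads are 22 mm wide; open, the fingers measure 114 mm over their backs; the gripper's body (76 mm by 85 mm) begins 54 mm behind the grasp point. The pads swing forward as they close: fully open they stand 13 mm farther back than shut.
Start: joints at [-1.324, 0.238, -0.013, 1.319, 0, 1.571], TCP at [0.128, -0.509, 0.231] pointing down, gripper open.
Joint ranges: [-2.66, 2.66], [-1.03, 1.9], [-1.14, 1.46], [-1.82, 2.27], [-1.45, 1.34], [-3.14, 3.14]. Speed limits (rad/s): [2.22, 2.22, 2.79, 3.14, 3.14, 3.14].

INTERFACE

Orientations are given as a rotation vector (axis times angle).
In Python, from plant import env gives the robot as it stands.
- The arm moves only by the shell command python3 -m inch 'ROWS' [OPENING]. ROWS is JSON, a list of rows, each a list of 6 numbers: the shift along the tool's x, y, z in mm, then the turn, a rotation vector about the tool's x, y, z in degrees. In form: [[x, y, z, ax, ay, az], ...]. A call has 1 to 8 rows; each row shifts and turns the commanded pose from where the row before left it, along the tool's axes as they then stand; what a row does not reach is not made up. A row lasts 1/12 s, in which the tool goes at most 41.7 mm and 7.16 degrees, less where a joint would pass 70% of its speed; a pose out of reach is approached as far as the arm can. A call with a gripper value outside its range is refused whole. OPENING is the opening, from 0 (shut) to 1 (fully open), set as the call begins (- or left out, the last holds). The fingers move at their own pace and stop on an object; the grip force is fixed at half the most. Time passes only in rows, so rows that do not move let the fingers close. It gives the time, the measured TCP pose, the force and the opening at its end, in the units of the state.
- env.observe(): the state, without advancing time (a new reading comes with each control period).
- env.read_camera(name): name is "scene" or "side" or "wrist"; returns the picture (384x512x3 uint8, blue, green, red); there is no depth.
- env.camera_params(name): a dict with "fx", "fy", "cx", "cy" (pixels), "rvec" (rotation vector, rad) and "tvec" (3), from world to camera coordinates, as OpenCV has them. Camera axes: x right, y down, z forward; pixel columns grow to the right and rows downward; lengths in m; the calibration is good to about 2 mm. The wrist camera is an equidistant fisheye: a pixel r from the principal point sees the ray r / f radians off the axis. A picture is of the moment at which its call begins: read the wrist's pose just before it. camera_params takes no time and is no camera call; for the wrist camera it gives the pose at the moment of the call.
- env.finish_job(): hands the job in, once; it reports no verdict.
Trained networks look in the newest picture that a camera, given by its name, has taken for a name from the list of things; names that differ only in an ending like _2 or _b are one class to them, and where a whole thing is asked for, a point or a joint stands for the part that bears it (a point fixed in the world has none). Each returns a list of dicts, best first, with "p" (0 to 1); they miss things now and then, are a little off and sometimes report something else, mostly with a low value. They report only what shows in the picture. A call takes as long as a camera call. They do not tell look-alikes from the thing itself.
- env.find_in(label, camera): "bbox" ([left, top, right, bottom] in pixels, round what is visible of it).
- env.silhouettes(label, camera): "mask" (384x512 bool, what is visible of it) and "bbox" ([left, top, right, bottom] in pixels, round what is visible of it).
- env.tip_of(label, camera): "xy" ([column, row] in pixels: a listed point, or the origin of a listed thing).
The state is a dict: "time": time; "q": joint angles; "joint_vel": joint speeds; "joint_torque": joint torques, N m; "position": TCP position; "orientation": TCP orientation; "ft_force": force on the tool from outside, world axes, zero at the start; "torque": the same for the moment, N m; "width": finger opening in m.
Only numpy, scipy, OpenCV 4.12 (cv2) and the standard library are available. Lean on these libraries where they do the work, as an engineer would, in place of code of your own. Each camera call takes 0.05 s, during which the arm holds its last target. There are 200 camera calls.

## Working session

There is one attempt and no reset: what is moved stays moved. The work goes in short steps, Python scripts to look and compute and a shell command to move; the robot and the scene stay as the last step left them, time stands still between calls to the robot, and variables do not carry over. Pictures are saved under pics/ and viewed, about 8 in all and at most 12, crops included, and the job is handed in when it is done.

```bash
ls; mkdir -p pics
cat > h.py <<'E'
import numpy as np, cv2
from scipy.spatial.transform import Rotation as R
from plant import env
def ray(cam,uv,P=None):
    P=P or env.camera_params(cam); Rm=R.from_rotvec(np.ravel(P['rvec'])).as_matrix(); t=np.ravel(P['tvec'])
    d=np.array([(uv[0]-P['cx'])/P['fx'],(uv[1]-P['cy'])/P['fy']])
    if cam=='wrist':
        th=np.hypot(*d); v=np.r_[d/max(th,1e-9)*np.sin(th),np.cos(th)]
    else: v=np.r_[d,1]
    v=Rm.T@v; return -Rm.T@t, v/np.linalg.norm(v)
def atz(cam,uv,z,P=None):
    o,v=ray(cam,uv,P); return o+v*(z-o[2])/v[2]
def tri(rs):
    A=sum(np.eye(3)-np.outer(v,v) for o,v in rs); b=sum((np.eye(3)-np.outer(v,v))@o for o,v in rs)
    p=np.linalg.solve(A,b); return p,[np.linalg.norm(np.cross(p-o,v)) for o,v in rs]
def state():
    s=env.observe(); return np.array(s['position']),R.from_rotvec(s['orientation']).as_matrix(),s
def rel(target,Rt=None):
    "target TCP (m) -> shift mm in current tool axes, total turn deg in tool axes"
    p,Rm,s=state(); print('shift mm',np.round(Rm.T@(np.array(target)-p)*1000,1))
    if Rt is not None: print('turn deg',np.round(np.degrees(R.from_matrix(Rm.T@Rt).as_rotvec()),2))
E
cat > m.py <<'E'
from h import *
p,Rm,s=state(); print(s['time'],p,Rm.round(3).tolist(),s['width'])
for c in ['scene','side','wrist']:
    im=env.read_camera(c); cv2.imwrite(f'pics/{c}0.png',im)
a=cv2.imread('pics/scene0.png');b=cv2.imread('pics/side0.png')
cv2.imwrite('pics/both0.png',np.vstack([cv2.resize(a,(400,300)),cv2.resize(b,(400,300))]))
for l in ['bowl','scale_top','beaker_center','glue','tin','indicator','key_1_top','key_0_top','key_sample_top','key_store_top','riser']:
    for c in ['scene','side']:
        print(l,c,[(np.round(d['xy']).tolist(),round(d['p'],2)) for d in env.tip_of(l,c)[:3]])
print(env.observe()['time'])
E
python3 m.py
```

```text
pics
0.0 [ 0.12816455 -0.50868787  0.23070223] [[-0.0, 0.244, -0.97], [0.001, -0.97, -0.244], [-1.0, -0.001, -0.0]] 0.08539917203041385
bowl scene [([332.0, 163.0], 0.95), ([320.0, 224.0], 0.68)]
bowl side [([275.0, 183.0], 0.9), ([184.0, 186.0], 0.73), ([304.0, 257.0], 0.55)]
scale_top scene []
scale_top side [([271.0, 177.0], 0.68)]
beaker_center scene [([124.0, 224.0], 0.71)]
beaker_center side [([286.0, 299.0], 0.72)]
glue scene [([356.0, 192.0], 0.69)]
glue side [([226.0, 179.0], 0.74)]
tin scene [([252.0, 196.0], 0.95)]
tin side [([228.0, 224.0], 0.88), ([224.0, 183.0], 0.38)]
indicator scene []
indicator side [([303.0, 256.0], 0.63), ([317.0, 230.0], 0.5), ([282.0, 236.0], 0.22)]
key_1_top scene []
key_1_top side [([303.0, 225.0], 0.47), ([298.0, 212.0], 0.35)]
key_0_top scene []
key_0_top side [([281.0, 238.0], 0.45)]
key_sample_top scene []
key_sample_top side [([298.0, 247.0], 0.57)]
key_store_top scene []
key_store_top side []
riser scene [([209.0, 285.0], 0.93)]
riser side []
1.25
```

View pics/scene0.png

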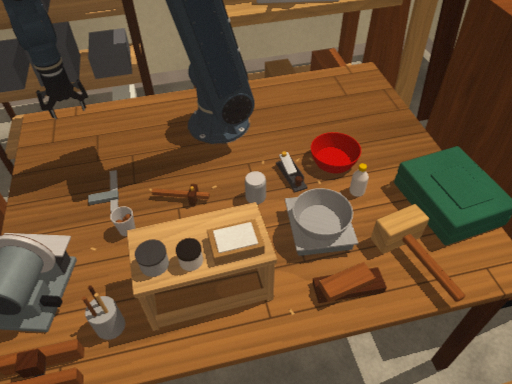

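View pics/side0.png

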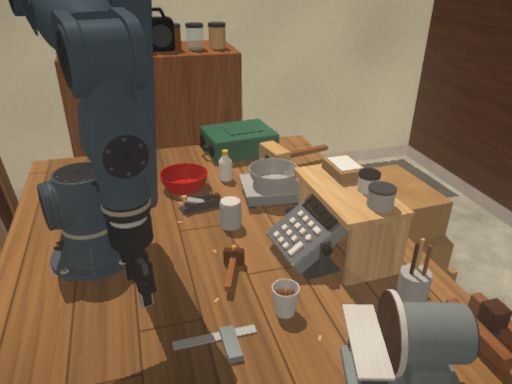

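Run:
```python
from h import *
def T(n,a,b): print(n,*[np.round(x,4) for x in tri([ray('scene',a),ray('side',b)])])
for c in ['scene','side','wrist']: print(c,ray(c,(256,192)))
T('bowl',(332,163),(275,183));T('bowl2',(320,224),(275,183));T('bowl3',(320,224),(304,257));T('bowl4',(332,163),(184,186))
T('beaker',(124,224),(286,299));T('glue',(356,192),(226,179));T('tin',(252,196),(228,224))
print('st',atz('side',(271,177),.056),atz('side',(275,183),.056),atz('scene',(332,163),.056),atz('scene',(320,224),.056))
print('bk',atz('scene',(124,224),.04),atz('side',(286,299),.04))
print('riser',atz('scene',(209,285),0),'ind',atz('side',(303,256),0))
```

```text
scene (array([ 1.39991232, -0.1616773 ,  1.11782291]), array([-0.65552108,  0.14697288, -0.74073685]))
side (array([ 0.15257643, -1.20840381,  0.80896483]), array([ 0.24822773,  0.84831993, -0.46769253]))
wrist (array([ 0.2022507 , -0.49155   ,  0.37432511]), array([-0.28623442, -0.07776832, -0.9549984 ]))
bowl [0.5824 0.2193 0.143 ] [0.0948 0.0948]
bowl2 [0.6412 0.2116 0.0544] [0.0008 0.0008]
bowl3 [ 0.6454  0.1497 -0.1114] [0.1393 0.1393]
bowl4 [ 0.3271  0.3766 -0.0032] [0.0071 0.0071]
beaker [ 0.4737 -0.3909  0.0391] [0.0015 0.0015]
glue [ 0.4965  0.4009 -0.0008] [0.0004 0.0004]
tin [0.4257 0.044  0.0066] [0.005 0.005]
st [0.64154755 0.25966844 0.056     ] [0.64029648 0.20714892 0.056     ] [0.39199664 0.34300368 0.056     ] [0.64144734 0.21161082 0.056     ]
bk [ 0.47596742 -0.39154938  0.04      ] [ 0.4726648  -0.39025317  0.04      ]
riser [ 0.73812335 -0.16233321  0.        ] ind [ 0.60379077 -0.17942662  0.        ]
```

The scene view shows the beaker at about (122,220), the bowl on the scale at (322,213), the tin at (256,186) and the glue at (360,180). The red bowl is the look-alike. The side view shows the keypad at about (305,240), facing the robot under the riser. I'll grasp the beaker with the tool near horizontal, so that rolling the tool pours it.

```bash
cat >> h.py <<'E'
def ori(az,pitch,roll=0):
    "tool x at azimuth az, pitch deg below horizontal; roll 0: camera side (-z) up"
    a,p=np.radians([az,pitch]); r=np.array([np.cos(a),np.sin(a),0]); k=np.array([0,0,1.])
    x=r*np.cos(p)-k*np.sin(p); z=-r*np.sin(p)-k*np.cos(p)
    return np.c_[x,np.cross(z,x),z]@R.from_euler('x',roll,degrees=True).as_matrix()
def plan(target,Rt,n,start=None):
    "one constant row which, repeated n times, leads to the target pose"
    p,Rm=start or state()[:2]; rv=R.from_matrix(Rm.T@Rt).as_rotvec()
    D=R.from_rotvec(rv/n).as_matrix(); S=sum(np.linalg.matrix_power(D,i) for i in range(n))
    t=np.linalg.solve(S,Rm.T@(np.array(target)-p))
    print(n,'x row',np.round(np.r_[t*1000,np.degrees(rv/n)],2).tolist(),'| norms %.1f %.2f'%(1000*np.linalg.norm(t),np.degrees(np.linalg.norm(rv/n))))
    q,M=np.array(p),Rm; path=[]
    for i in range(n): q=q+M@t; M=M@D; path.append(q.round(3).tolist())
    print(path[::max(1,n//4)]); return np.array(target),Rt
def snap(name,show=True):
    P=env.camera_params('wrist'); im=env.read_camera('wrist')
    if show: cv2.imwrite(f'pics/{name}.png',im)
    return P,im
E
python3 - <<'E'
from h import *
b=np.array([.4737,-.391,.052]); az=np.degrees(np.arctan2(b[1],b[0])); M=ori(az,25); print(az)
pre=b-M[:,0]*.12+np.array([0,0,.06])
plan(pre,M,16); plan(b-M[:,0]*.12+[0,0,.06],M,20)
E
```

```text
-39.53684233672233
16 x row [10.25, -15.76, -11.47, 2.98, 3.75, 1.9] | norms 22.0 5.15
[[0.136, -0.491, 0.221], [0.18, -0.425, 0.184], [0.247, -0.373, 0.16], [0.326, -0.337, 0.153]]
20 x row [8.22, -12.69, -9.05, 2.38, 3.0, 1.52] | norms 17.6 4.12
[[0.134, -0.495, 0.223], [0.178, -0.428, 0.186], [0.243, -0.375, 0.16], [0.322, -0.339, 0.153]]
```

View pics/wrist0.png

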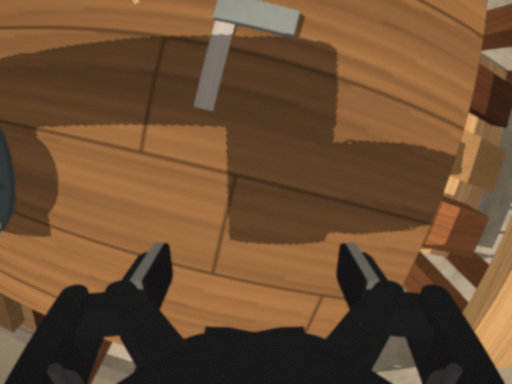

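The wrist view shows only bench, the flat square at about (230,40) and the fingers. The way is clear, so I'll move to the pre-grasp pose.

```bash
A='';python3 -m inch '[[10.25,-15.76,-11.47,2.98,3.75,1.9],[10.25,-15.76,-11.47,2.98,3.75,1.9],[10.25,-15.76,-11.47,2.98,3.75,1.9],[10.25,-15.76,-11.47,2.98,3.75,1.9],[10.25,-15.76,-11.47,2.98,3.75,1.9],[10.25,-15.76,-11.47,2.98,3.75,1.9],[10.25,-15.76,-11.47,2.98,3.75,1.9],[10.25,-15.76,-11.47,2.98,3.75,1.9]]' 1
python3 -m inch '[[10.25,-15.76,-11.47,2.98,3.75,1.9],[10.25,-15.76,-11.47,2.98,3.75,1.9],[10.25,-15.76,-11.47,2.98,3.75,1.9],[10.25,-15.76,-11.47,2.98,3.75,1.9],[10.25,-15.76,-11.47,2.98,3.75,1.9],[10.25,-15.76,-11.47,2.98,3.75,1.9],[10.25,-15.76,-11.47,2.98,3.75,1.9],[10.25,-15.76,-11.47,2.98,3.75,1.9]]'
python3 - <<'E'
from h import *
b=np.array([.4737,-.391,.052]); M=ori(-39.54,25)
plan(b-M[:,0]*.12+[0,0,.06],M,3)
P,im=snap('w1'); print([(d['xy'],d['p'],atz('wrist',d['xy'],.04,P)) for d in env.tip_of('beaker_center','wrist')])
for d in env.find_in('beaker_center','wrist'): print(d)
print([(d['xy'],d['p'],atz('wrist',d['xy'],.0,P)) for d in env.tip_of('gauge','wrist')], state()[2]['q'])
E
```

```text
time: 1.92
position: [0.2288, -0.3839, 0.1642]
orientation: [2.71, -0.412, -1.507]
ft_force: [0.3, -1.1, -0.8]
width: 0.0857
time: 2.58
position: [0.4045, -0.353, 0.2219]
orientation: [-2.717, 0.95, 0.725]
ft_force: [0.3, -3.0, -0.3]
width: 0.0855
3 x row [0.24, -5.02, 22.27, 0.11, 1.65, 0.31] | norms 22.8 1.68
[[0.399, -0.342, 0.202], [0.394, -0.332, 0.183], [0.39, -0.322, 0.163]]
[([249.2, 277.3], 0.85, array([ 0.46551603, -0.39406268,  0.04      ]))]
{'bbox': [215.2, 233.5, 276.1, 307.4], 'p': 0.65}
[([229.5, 266.8], 0.62, array([ 0.51075497, -0.3945326 ,  0.        ])), ([30.7, 260.8], 0.48, array([ 0.70798629, -0.12248707,  0.        ]))] [-0.76448386 -0.15422069 -1.14085099 -0.45540926  0.08473406  3.09108708]
```

View pics/w1.png

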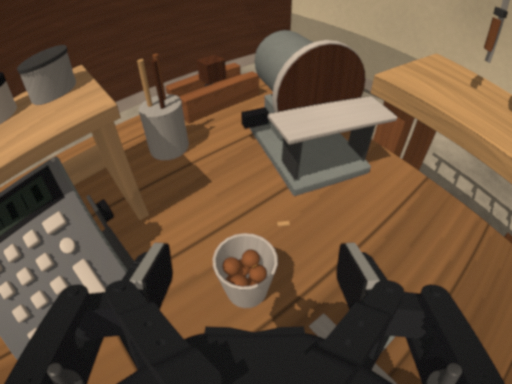

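The wrist view shows the beaker at (246,270) with knobs near its floor and a clear way from above. The keypad is on the left. The elbow (q3) is at its limit and q6 is near its limit. I'll grasp steeper, at a pitch of 35°, from straight above, with a slight negative roll.

Run:
```python
from h import *
b=np.array([.472,-.392,.052]); M=ori(-39.7,35,-3)
plan(b+M[:,0]*.017+[0,0,.11],M,5)
```

```text
5 x row [22.74, -2.17, 1.4, -0.43, -0.94, 0.23] | norms 22.9 1.06
[[0.42, -0.361, 0.206], [0.436, -0.371, 0.193], [0.452, -0.381, 0.18], [0.467, -0.391, 0.166], [0.483, -0.401, 0.152]]
```

```bash
python3 -m inch '[[22.7,-2.2,1.4,-0.4,-0.9,0.2],[22.7,-2.2,1.4,-0.4,-0.9,0.2],[22.7,-2.2,1.4,-0.4,-0.9,0.2],[22.7,-2.2,1.4,-0.4,-0.9,0.2],[22.7,-2.2,1.4,-0.4,-0.9,0.2],[0,0,0,0,0,0],[0,0,0,0,0,0]]'
python3 - <<'E'
from h import *
P,im=snap('w2')
print([(d['xy'],d['p'],atz('wrist',d['xy'],.04,P)) for d in env.tip_of('beaker_center','wrist')])
for d in env.silhouettes('beaker_center','wrist')[:1]:
    print(d['bbox'],d['p'])
for c,uv in [('scene',(124,224)),('side',(286,299))]: print(atz(c,uv,.04))
print(state()[2]['q'])
b=np.array([.472,-.392,.052]); M=ori(-39.7,35,-3)
plan(b+M[:,0]*.017+[0,0,.11],M,1)
E
```

```text
time: 3.37
position: [0.4808, -0.4033, 0.1516]
orientation: [-2.689, 0.95, 0.866]
ft_force: [-0.4, -0.2, 0.3]
width: 0.0855
[]
[200.8, 269.5, 294.6, 330.0] 0.78
[ 0.47596742 -0.39154938  0.04      ]
[ 0.4726648  -0.39025317  0.04      ]
[-0.69950827  0.1436784  -1.02348997 -0.56072277  0.00459049  3.09094515]
1 x row [1.04, -2.65, 0.28, -0.31, -0.25, -0.06] | norms 2.9 0.41
[[0.483, -0.401, 0.152]]
```

View pics/w2.png

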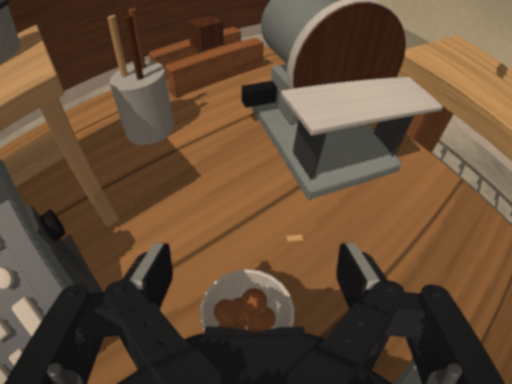

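The beaker rim spans columns 201–295, is widest near row 308, and sits a little left of the finger centre line. I'll compute its position from that.

Run:
```python
from h import *
l,r,t=[atz('wrist',uv,.08) for uv in [(201,308),(295,308),(248,269)]]
print(l,r,t,np.linalg.norm(l-r)); f=np.array([np.cos(np.radians(-39.7)),np.sin(np.radians(-39.7)),0])
lat=(l+r)/2; top=t-f*.035; print(lat,top)
for b in (lat,top):
    p,M,s=state(); print((M.T@(b*[1,1,0]+[0,0,.052]-p)*1000).round(1))
b=np.array([(.473+lat[0])/2,0,0]);
```

```text
[ 0.49221592 -0.36568631  0.08      ] [ 0.44985251 -0.42138862  0.08      ] [ 0.49706262 -0.41349161  0.08      ] 0.06998146933027684
[ 0.47103421 -0.39353746  0.08      ] [ 0.47013364 -0.39113474  0.08      ]
[46.9 -5.1 90.4]
[45.1 -6.4 91.6]
```

The rim width comes out at 70.0 mm, as it should. I'll correct the lateral offset, descend straight and close.

```bash
python3 -m inch '[[0,-5.5,0,0,0,0],[12.6,0,18.2,0,0,0],[12.6,0,18.2,0,0,0],[12.6,0,18.2,0,0,0],[12.6,0,18.2,0,0,0],[12.6,0,18.2,0,0,0],[0,0,0,0,0,0]]'
python3 -m inch '[[0,0,0,0,0,0],[0,0,0,0,0,0],[0,0,0,0,0,0],[0,0,0,0,0,0],[0,0,0,0,0,0],[0,0,0,0,0,0]]' 0.3
python3 -c "
from h import *; p,M,s=state(); print(M.round(3).tolist(),s['q'])
rel([.471+.017*.82*.77,-.3925-.017*.82*.639,.0425])"
```

```text
time: 4.1
position: [0.4884, -0.406, 0.0423]
orientation: [-2.684, 0.945, 0.877]
ft_force: [-0.5, 1.7, -0.4]
width: 0.0851
time: 4.6
position: [0.4886, -0.4061, 0.0465]
orientation: [-2.687, 0.947, 0.871]
ft_force: [0.5, -0.4, -2.4]
width: 0.0666
[[0.63, -0.617, -0.472], [-0.522, -0.786, 0.33], [-0.575, 0.039, -0.817]] [-6.94102400e-01  4.91651332e-01 -1.14097881e+00 -1.01976882e+00
  1.31740899e-03  3.09338651e+00]
shift mm [-4.5  0.4  8.1]
```

```bash
python3 -m inch '[[-17.2,1.2,-24.5,0,0,0],[-17.2,1.2,-24.5,0,0,0],[-17.2,1.2,-24.5,0,0,0],[-17.2,1.2,-24.5,0,0,0],[-17.2,1.2,-24.5,0,0,0],[-17.2,1.2,-24.5,0,0,0],[-17.2,1.2,-24.5,0,0,0],[-17.2,1.2,-24.5,0,0,0]]'
python3 - <<'E'
from h import *
u=np.array([-.575,.039,-.817]); bowl=np.array([.641,.211,.056])
for p in (15,20,25):
  for ro in (-60,-90,-120,-140,-165):
    M=ori(18.2,p,ro); w=M@u; lo=-np.array([0,0,1])+w*w[2]; lo/=np.linalg.norm(lo)
    tcp=-M@np.array([-.017,0,0]); m=w*.024; e=m+lo*.035; bt=-w*.056
    L=np.array([-np.sin(np.radians(18.2)),np.cos(np.radians(18.2)),0]); F=np.array([L[1],-L[0],0])
    print(p,ro,'tilt %.0f'%np.degrees(np.arccos(w[2])),'lip rel axis pt: fwd %.0f left %.0f up %.0f'%tuple(1000*np.array([e@F,e@L,e[2]])),'mouth dir',(w@F).round(2),(w@L).round(2))
snap('w3')
p,M,s=state()
M1=ori(-39.7,25,-3); t1=plan([.60*np.cos(-.35),.60*np.sin(-.35),.32],ori(-20,30,-3),5)
E
```

```text
time: 5.27
position: [0.4879, -0.406, 0.287]
orientation: [-2.687, 0.947, 0.872]
ft_force: [1.7, -0.6, -2.5]
width: 0.0666
15 -60 tilt 55 lip rel axis pt: fwd -21 left 33 up -15 mouth dir -0.44 0.69
15 -90 tilt 79 lip rel axis pt: fwd -17 left 25 up -30 mouth dir -0.55 0.82
15 -120 tilt 102 lip rel axis pt: fwd -11 left 12 up -39 mouth dir -0.65 0.73
15 -140 tilt 116 lip rel axis pt: fwd -5 left 4 up -42 mouth dir -0.71 0.56
15 -165 tilt 127 lip rel axis pt: fwd 2 left -1 up -42 mouth dir -0.76 0.25
20 -60 tilt 52 lip rel axis pt: fwd -20 left 35 up -13 mouth dir -0.39 0.69
20 -90 tilt 77 lip rel axis pt: fwd -17 left 26 up -28 mouth dir -0.53 0.82
20 -120 tilt 99 lip rel axis pt: fwd -12 left 13 up -38 mouth dir -0.67 0.73
20 -140 tilt 112 lip rel axis pt: fwd -8 left 6 up -41 mouth dir -0.75 0.56
20 -165 tilt 122 lip rel axis pt: fwd -1 left 0 up -42 mouth dir -0.81 0.25
25 -60 tilt 50 lip rel axis pt: fwd -18 left 37 up -11 mouth dir -0.33 0.69
25 -90 tilt 74 lip rel axis pt: fwd -17 left 28 up -27 mouth dir -0.5 0.82
25 -120 tilt 96 lip rel axis pt: fwd -14 left 15 up -37 mouth dir -0.68 0.73
25 -140 tilt 108 lip rel axis pt: fwd -10 left 7 up -41 mouth dir -0.78 0.56
25 -165 tilt 118 lip rel axis pt: fwd -5 left 1 up -42 mouth dir -0.85 0.25
5 x row [-10.06, -42.31, -1.34, -2.16, 1.07, -3.28] | norms 43.5 4.07
[[0.51, -0.37, 0.301], [0.528, -0.33, 0.306], [0.543, -0.29, 0.311], [0.555, -0.248, 0.315], [0.564, -0.206, 0.32]]
```

View pics/w3.png

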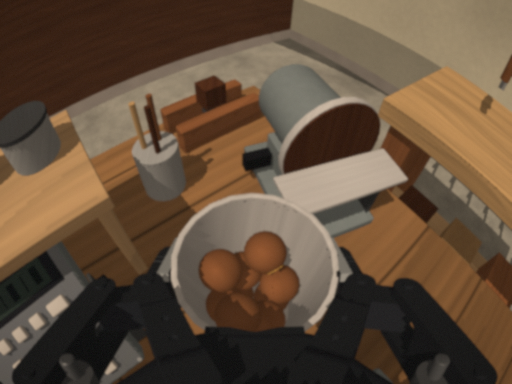

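The beaker is held firmly and the knobs are visible in it at (245,285). Next I'll swing across, high over the indicator, to a point above the bowl.

```bash
python3 -m inch '[[-8,-35,-1,-1.8,0.9,-2.7],[-8,-35,-1,-1.8,0.9,-2.7],[-8,-35,-1,-1.8,0.9,-2.7],[-8,-35,-1,-1.8,0.9,-2.7],[-8,-35,-1,-1.8,0.9,-2.7],[-8,-35,-1,-1.8,0.9,-2.7]]'
python3 - <<'E'
from h import *
bowl=np.array([.641,.211,.056]); a=np.radians(18.2); F=np.array([np.cos(a),np.sin(a),0]); L=np.array([-F[1],F[0],0])
ax=bowl*[1,1,0]+F*.025-L*.02+[0,0,.182]; M=ori(18.2,22,-3); tcp=ax+.017*M[:,0]
print(state()[2]['q'],'ax',ax)
s=plan(tcp+[0,0,.11],M,13); s=plan(ax+.017*ori(18.2,15,-3)[:,0],ori(18.2,15,-3),4,s); s=plan(ax+.017*ori(18.2,15,-165)[:,0],ori(18.2,15,-165),24,s)
E
```

```text
time: 5.82
position: [0.5618, -0.2048, 0.3082]
orientation: [-2.947, 0.498, 0.816]
ft_force: [0.6, 0.2, -2.9]
width: 0.066
[-3.50588985e-01 -2.03386963e-01 -8.57873938e-01 -1.21920970e-01
  1.84148309e-03  3.09002456e+00] ax [0.670996   0.19980893 0.182     ]
13 x row [8.42, -32.29, -3.63, -1.31, 0.77, -2.6] | norms 33.6 3.01
[[0.581, -0.177, 0.306], [0.629, -0.089, 0.299], [0.663, 0.006, 0.294], [0.682, 0.104, 0.29], [0.686, 0.205, 0.286]]
4 x row [9.12, -1.33, 25.4, 0.0, 1.75, 0.09] | norms 27.0 1.75
[[0.685, 0.204, 0.259], [0.685, 0.204, 0.232], [0.685, 0.204, 0.205], [0.687, 0.205, 0.178]]
24 x row [0.0, -0.0, 0.0, -6.75, 0.0, -0.0] | norms 0.0 6.75
[[0.687, 0.205, 0.178], [0.687, 0.205, 0.178], [0.687, 0.205, 0.178], [0.687, 0.205, 0.178]]
```

That path passes over the riser's stock, so I'll stay at the smaller radius until I'm past it.

Run:
```python
from h import *
ax=np.array([.671,.1998,.182])
s=plan([.585,.06,.31],ori(5,27,-3),7); M=ori(18.2,22,-3); s=plan(ax+.017*M[:,0]+[0,0,.11],M,6,s)
```

```text
7 x row [-2.57, -38.19, -0.73, -1.73, 0.65, -3.1] | norms 38.3 3.61
[[0.572, -0.168, 0.308], [0.58, -0.131, 0.309], [0.586, -0.093, 0.309], [0.589, -0.055, 0.309], [0.59, -0.016, 0.31], [0.589, 0.022, 0.31], [0.585, 0.06, 0.31]]
6 x row [20.77, -20.38, -6.21, -0.91, 0.93, -1.96] | norms 29.8 2.35
[[0.604, 0.082, 0.305], [0.622, 0.106, 0.301], [0.639, 0.129, 0.296], [0.656, 0.154, 0.293], [0.671, 0.179, 0.289], [0.686, 0.205, 0.286]]
```

```bash
python3 -m inch '[[-2.6,-38.2,-0.7,-1.73,0.65,-3.1],[-2.6,-38.2,-0.7,-1.73,0.65,-3.1],[-2.6,-38.2,-0.7,-1.73,0.65,-3.1],[-2.6,-38.2,-0.7,-1.73,0.65,-3.1],[-2.6,-38.2,-0.7,-1.73,0.65,-3.1],[-2.6,-38.2,-0.7,-1.73,0.65,-3.1],[-2.6,-38.2,-0.7,-1.73,0.65,-3.1]]'
python3 -m inch '[[20.8,-20.4,-6.2,-0.9,0.93,-1.96],[20.8,-20.4,-6.2,-0.9,0.93,-1.96],[20.8,-20.4,-6.2,-0.9,0.93,-1.96],[20.8,-20.4,-6.2,-0.9,0.93,-1.96],[20.8,-20.4,-6.2,-0.9,0.93,-1.96],[20.8,-20.4,-6.2,-0.9,0.93,-1.96],[0,0,0,0,0,0]]'
python3 - <<'E'
from h import *
ax=np.array([.671,.1998,.182])
M=ori(18.2,15,-3); plan(ax+.017*M[:,0],M,5)
P=None
for c in ('side','scene'):
    im=env.read_camera(c)
    print(c,[(np.round(d['xy']).tolist(),round(d['p'],2),atz(c,d['xy'],.056).round(3)) for d in env.tip_of('bowl',c)])
    print(c,[(np.round(d['xy']).tolist(),round(d['p'],2)) for d in env.tip_of('beaker_center',c)])
E
```

```text
time: 6.4
position: [0.5849, 0.0601, 0.3098]
orientation: [2.983, 0.15, -0.714]
ft_force: [0.6, 0.6, -2.9]
width: 0.0661
time: 6.98
position: [0.6885, 0.2058, 0.2842]
orientation: [2.939, 0.489, -0.562]
ft_force: [-0.2, 0.1, -2.5]
width: 0.0665
5 x row [6.64, -0.98, 20.24, -0.02, 1.41, 0.1] | norms 21.3 1.42
[[0.687, 0.205, 0.263], [0.686, 0.205, 0.242], [0.686, 0.205, 0.22], [0.686, 0.205, 0.199], [0.687, 0.205, 0.178]]
side [([274.0, 182.0], 0.83, array([0.641, 0.216, 0.056])), ([184.0, 187.0], 0.79, array([0.311, 0.263, 0.056]))]
side [([297.0, 248.0], 0.71), ([284.0, 130.0], 0.6), ([302.0, 222.0], 0.31)]
scene [([332.0, 163.0], 0.92, array([0.392, 0.343, 0.056])), ([319.0, 219.0], 0.59, array([0.622, 0.215, 0.056]))]
scene [([328.0, 188.0], 0.72)]
```

```bash
python3 -m inch '[[6.6,-1.4,20.2,0,1.41,0.1],[6.6,-1.4,20.2,0,1.41,0.1],[6.6,-1.4,20.2,0,1.41,0.1],[6.6,-1.4,20.2,0,1.41,0.1],[6.6,-1.4,20.2,0,1.41,0.1],[0,0,0,-4,0,0],[0,0,0,-6,0,0],[0,0,0,-6,0,0]]'
python3 -m inch '[[0,0,0,-6,0,0],[0,0,0,-6,0,0],[0,0,0,-6,0,0],[0,0,0,-5,0,0],[0,0,0,-5,0,0],[0,0,0,-5,0,0],[0,0,0,-5,0,0],[0,0,0,-5,0,0]]'
python3 - <<'E'
from h import *
print(state()[2]['q'])
a=env.read_camera('scene'); b=env.read_camera('side')
cv2.imwrite('pics/p1.png',np.vstack([cv2.resize(a[120:280,240:420],(540,300)),cv2.resize(b[70:230,200:380],(540,300))]))
E
```

```text
time: 7.95
position: [0.6845, 0.2033, 0.177]
orientation: [2.713, 0.49, -0.29]
ft_force: [1.2, 0.1, -2.3]
width: 0.0665
time: 8.62
position: [0.6848, 0.2034, 0.1806]
orientation: [1.984, 0.474, -0.072]
ft_force: [-0.1, 0.2, -2.4]
width: 0.0661
[ 0.27212341  0.51961882 -1.11565404 -1.37517602  0.03871906  2.04615755]
```

View pics/p1.png

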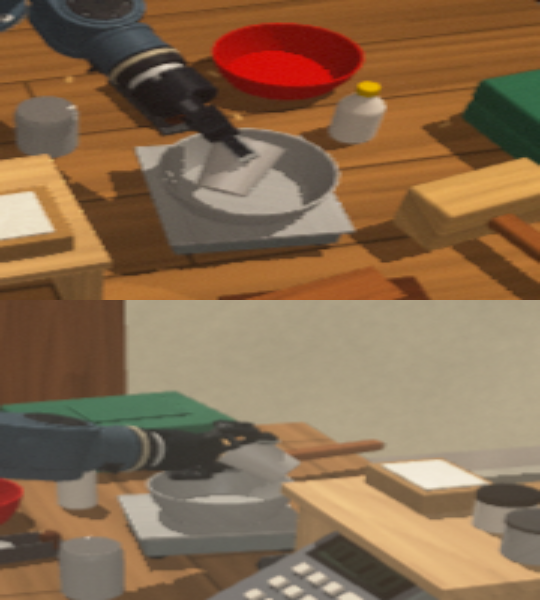

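The beaker is tilted about 55°, with its mouth above the bowl's middle and nothing touching. I'll continue the roll.

```bash
python3 -m inch '[[0,0,0,-5,0,0],[0,0,0,-5,0,0],[0,0,0,-5,0,0],[0,0,0,-5,0,0],[0,0,0,-5,0,0],[0,0,0,-5,0,0],[0,0,0,-5,0,0],[0,0,0,-5,0,0]]'
python3 -m inch '[[0,0,0,-6,0,0],[0,0,0,-6,0,0],[0,0,0,-6,0,0],[0,0,0,-6,0,0],[0,0,0,-6,0,0],[0,0,0,-6,0,0],[0,0,0,-6,0,0],[0,0,0,-6,0,0]]'
python3 -m inch '[[0,0,0,-3,0,0],[0,0,0,-4,0,0],[0,0,0,-4,0,0],[0,0,0,0,0,0],[0,0,0,0,0,0],[0,0,0,0,0,0]]'
python3 - <<'E'
from h import *
p,M,s=state(); w=M@[-.575,.039,-.817]; print(s['q'],'tilt',np.degrees(np.arccos(w[2])))
a=env.read_camera('scene'); b=env.read_camera('side')
cv2.imwrite('pics/p2.png',np.vstack([cv2.resize(a[120:280,240:420],(540,300),interpolation=2),cv2.resize(b[70:230,200:380],(540,300),interpolation=2)]))
E
```

```text
time: 9.38
position: [0.6847, 0.2036, 0.1801]
orientation: [1.301, 0.426, 0.085]
ft_force: [-0.6, -0.4, -2.5]
width: 0.0668
time: 10.05
position: [0.6849, 0.2037, 0.1805]
orientation: [0.475, 0.332, 0.236]
ft_force: [0.3, 0.3, -1.0]
width: 0.0663
time: 10.55
position: [0.6847, 0.2039, 0.1799]
orientation: [0.291, 0.308, 0.264]
ft_force: [0.6, -0.4, -1.9]
width: 0.0662
[ 0.27272012  0.52084843 -1.11559114 -1.37563995  0.03881536  0.32610542] tilt 125.77165409086605
```

View pics/p2.png

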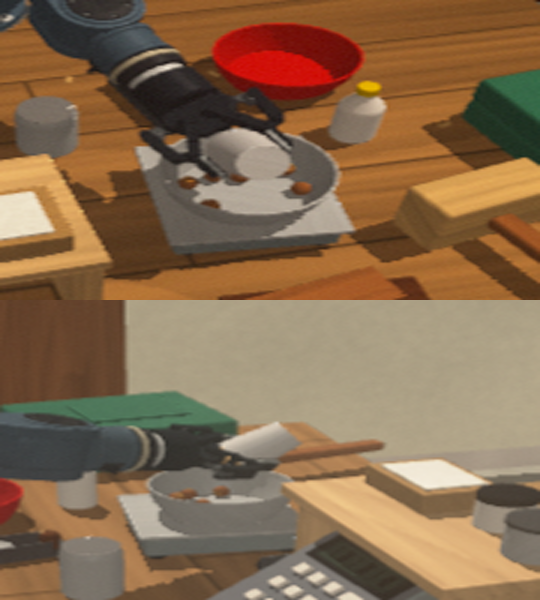

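Knobs lie in the bowl and the beaker is inverted to about 126°. I'll roll back, lift, and check both.

```bash
python3 -m inch '[[0,0,0,4,0,0],[0,0,0,7,0,0],[0,0,0,7,0,0],[0,0,0,7,0,0],[0,0,0,7,0,0],[0,0,0,7,0,0],[0,0,0,7,0,0],[0,0,0,7,0,0]]'
python3 -m inch '[[0,0,0,7,0,0],[0,0,0,7,0,0],[0,0,0,7,0,0],[0,0,0,7,0,0],[0,0,0,7,0,0],[0,0,0,7,0,0],[0,0,0,7,0,0],[0,0,0,7,0,0]]'
python3 -m inch '[[0,0,0,7,0,0],[0,0,0,7,0,0],[0,0,0,7,0,0],[0,0,0,7,0,0],[0,0,0,7,0,0],[0,0,0,7,0,0],[0,0,0,5,0,0]]'
python3 -m inch '[[-10,1,-35,0,0,0],[-10,1,-35,0,0,0],[-10,1,-35,0,0,0],[-20,1,-20,0,0,0],[0,0,0,0,0,0]]'
python3 - <<'E'
from h import *
p,M,s=state(); print(s['q'])
a=env.read_camera('scene'); P,w=snap('x',False)
w=w.copy(); im=np.hstack([cv2.resize(a[120:280,240:420],(400,356),interpolation=2),cv2.resize(w,(400,356))]); cv2.imwrite('pics/p3.png',im)
plan([.585,.06,.33],ori(5,30,-3),6)
E
```

```text
time: 11.32
position: [0.6846, 0.204, 0.1794]
orientation: [1.207, 0.418, 0.104]
ft_force: [-0.3, 0.6, -2.1]
width: 0.0661
time: 11.98
position: [0.6846, 0.204, 0.1794]
orientation: [2.166, 0.484, -0.121]
ft_force: [-0.8, 0.1, -0.9]
width: 0.0662
time: 12.57
position: [0.6846, 0.204, 0.1794]
orientation: [2.963, 0.483, -0.371]
ft_force: [0.5, -0.2, -1.8]
width: 0.0661
time: 12.98
position: [0.6669, 0.2055, 0.3213]
orientation: [2.96, 0.484, -0.354]
ft_force: [0.7, 0.2, -0.5]
width: 0.0665
[ 0.28836186  0.08868833 -0.97170829 -0.80952751  0.02411411  3.05070752]
6 x row [-18.32, 20.36, 5.8, 1.13, -2.66, 1.82] | norms 28.0 3.42
[[0.655, 0.18, 0.316], [0.643, 0.155, 0.317], [0.63, 0.13, 0.319], [0.616, 0.106, 0.322], [0.601, 0.083, 0.326], [0.585, 0.06, 0.33]]
```

View pics/p3.png

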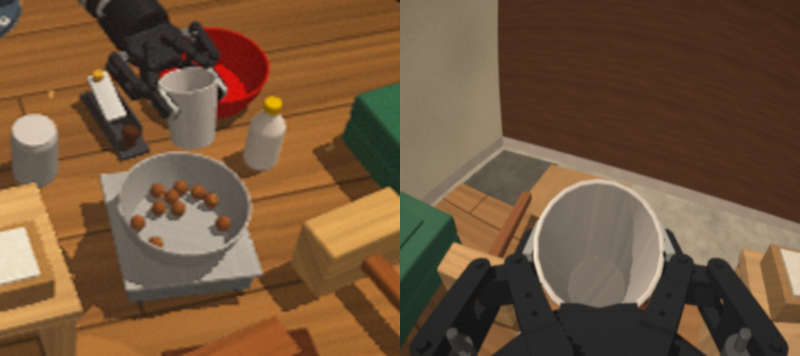

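All ten knobs are in the bowl: I count 10 in the crop around (180,205). The beaker is empty. I'll carry it back to its old spot by the same way.

```bash
python3 -m inch '[[-18.3,20.4,5.8,1.1,-2.66,1.8],[-18.3,20.4,5.8,1.1,-2.66,1.8],[-18.3,20.4,5.8,1.1,-2.66,1.8],[-18.3,20.4,5.8,1.1,-2.66,1.8],[-18.3,20.4,5.8,1.1,-2.66,1.8],[-18.3,20.4,5.8,1.1,-2.66,1.8]]'
python3 - <<'E'
from h import *
Mg=np.array([[0.63,-0.617,-0.472],[-0.522,-0.786,0.33],[-0.575,0.039,-0.817]]); Mg=R.from_matrix(Mg).as_matrix()
s=plan([.565,-.205,.31],ori(-20,31,-3),7); s=plan([.496,-.412,.20],Mg,7,s); s=plan([.496,-.412,.048],Mg,6,s)
E
```

```text
time: 13.58
position: [0.5845, 0.0587, 0.3252]
orientation: [2.954, 0.151, -0.804]
ft_force: [1.3, 0.3, -1.5]
width: 0.0668
7 x row [1.96, 37.92, 3.42, 1.86, -0.23, 3.06] | norms 38.1 3.58
[[0.589, 0.021, 0.323], [0.591, -0.017, 0.321], [0.59, -0.055, 0.319], [0.588, -0.093, 0.317], [0.582, -0.131, 0.314], [0.575, -0.168, 0.312], [0.565, -0.205, 0.31]]
7 x row [13.04, 30.36, 11.77, 1.57, -0.7, 2.32] | norms 35.1 2.89
[[0.56, -0.236, 0.295], [0.553, -0.267, 0.279], [0.545, -0.297, 0.263], [0.535, -0.327, 0.248], [0.524, -0.356, 0.232], [0.511, -0.384, 0.216], [0.496, -0.412, 0.2]]
6 x row [14.56, -0.98, 20.7, 0.0, 0.0, 0.0] | norms 25.3 0.00
[[0.496, -0.412, 0.175], [0.496, -0.412, 0.149], [0.496, -0.412, 0.124], [0.496, -0.412, 0.099], [0.496, -0.412, 0.073], [0.496, -0.412, 0.048]]
```

```bash
python3 -m inch '[[2,37.9,3.4,1.86,-0.23,3.06],[2,37.9,3.4,1.86,-0.23,3.06],[2,37.9,3.4,1.86,-0.23,3.06],[2,37.9,3.4,1.86,-0.23,3.06],[2,37.9,3.4,1.86,-0.23,3.06],[2,37.9,3.4,1.86,-0.23,3.06],[2,37.9,3.4,1.86,-0.23,3.06]]'
python3 -m inch '[[13,30.4,11.8,1.57,-0.7,2.32],[13,30.4,11.8,1.57,-0.7,2.32],[13,30.4,11.8,1.57,-0.7,2.32],[13,30.4,11.8,1.57,-0.7,2.32],[13,30.4,11.8,1.57,-0.7,2.32],[13,30.4,11.8,1.57,-0.7,2.32],[13,30.4,11.8,1.57,-0.7,2.32],[0,0,0,0,0,0]]'
python3 - <<'E'
from h import *
Mg=np.array([[0.63,-0.617,-0.472],[-0.522,-0.786,0.33],[-0.575,0.039,-0.817]]); Mg=R.from_matrix(Mg).as_matrix()
print(state()[2]['q']); plan([.496,-.412,.062],Mg,6)
E
```

```text
time: 14.17
position: [0.5667, -0.2056, 0.3098]
orientation: [-2.942, 0.498, 0.825]
ft_force: [1.3, 0.4, -1.8]
width: 0.0663
time: 14.83
position: [0.4959, -0.4132, 0.1959]
orientation: [-2.679, 0.948, 0.873]
ft_force: [-0.6, 0.6, -2.5]
width: 0.0666
[-6.95186717e-01  6.50271124e-02 -9.04548527e-01 -3.52450232e-01
  1.15633310e-03  3.09819751e+00]
6 x row [12.79, -0.98, 18.27, -0.05, 0.04, -0.01] | norms 22.3 0.07
[[0.496, -0.413, 0.174], [0.496, -0.413, 0.151], [0.496, -0.412, 0.129], [0.496, -0.412, 0.107], [0.496, -0.412, 0.084], [0.496, -0.412, 0.062]]
```

```bash
python3 -m inch '[[12.8,-0.9,18.3,0,0,0],[12.8,-0.9,18.3,0,0,0],[12.8,-0.9,18.3,0,0,0],[12.8,-0.9,18.3,0,0,0],[12.8,-0.9,18.3,0,0,0],[12.8,-0.9,18.3,0,0,0],[3.4,0,4.9,0,0,0],[2.3,0,3.3,0,0,0]]'
python3 -m inch '[[1.1,0,1.6,0,0,0],[1.1,0,1.6,0,0,0],[0,0,0,0,0,0]]'
python3 -c "
from h import *
P,im=snap('q',False); print(state()[2]['q'],env.find_in('beaker_center','wrist')[:1])
env.read_camera('side')
for d in env.tip_of('beaker_center','side')[:3]: print(d,atz('side',d['xy'],.04))
d=env.find_in('beaker_center','side'); print(d[:2])"
```

```text
time: 15.5
position: [0.4983, -0.4095, 0.054]
orientation: [-2.686, 0.94, 0.87]
ft_force: [-0.3, 0.4, -1.4]
width: 0.0663
time: 15.75
position: [0.4994, -0.4109, 0.0546]
orientation: [-2.69, 0.942, 0.862]
ft_force: [-0.3, 0.5, -0.5]
width: 0.0663
[-6.89492220e-01  4.69267464e-01 -1.10934319e+00 -9.71291720e-01
  2.07359429e-03  3.09781985e+00] [{'bbox': [171.1, 193.3, 337.8, 332.4], 'p': 0.97}]
{'xy': [291.7, 298.1], 'p': 0.64} [ 0.48771091 -0.39109125  0.04      ]
[{'bbox': [279.3, 277.0, 307.0, 314.6], 'p': 0.66}]
```

```bash
python3 -m inch '[[1.7,0,2.4,0,0,0],[0,0,0,0,0,0],[0,0,0,0,0,0]]'; python3 -m inch '[[1.7,0,2.4,0,0,0],[0,0,0,0,0,0],[0,0,0,0,0,0]]'
```

```text
time: 16.25
position: [0.4991, -0.411, 0.0515]
orientation: [-2.69, 0.942, 0.863]
ft_force: [0.2, 0.2, -1.3]
width: 0.0664
time: 16.5
position: [0.499, -0.411, 0.0482]
orientation: [-2.69, 0.942, 0.863]
ft_force: [0.1, 0.7, -1.1]
width: 0.066
```

```bash
python3 -m inch '[[0.9,0,1.2,0,0,0],[0,0,0,0,0,0],[0,0,0,0,0,0]]'; python3 -m inch '[[0.6,0,0.8,0,0,0],[0,0,0,0,0,0],[0,0,0,0,0,0]]'
```

```text
time: 16.75
position: [0.4991, -0.4111, 0.047]
orientation: [-2.69, 0.942, 0.863]
ft_force: [0.5, 1.1, -1.4]
width: 0.0664
time: 17.0
position: [0.4993, -0.4113, 0.0463]
orientation: [-2.69, 0.942, 0.862]
ft_force: [-0.5, -0.9, 0.7]
width: 0.0663
```

```bash
python3 -m inch '[[0,0,0,0,0,0],[0,0,0,0,0,0],[0,0,0,0,0,0],[0,0,0,0,0,0],[0,0,0,0,0,0]]' 1
python3 -m inch '[[-5.8,0.4,-8.2,0,0,0],[-17.2,1.2,-24.5,0,0,0],[-17.2,1.2,-24.5,0,0,0],[-17.2,1.2,-24.5,0,0,0],[-17.2,1.2,-24.5,0,0,0],[-17.2,1.2,-24.5,0,0,0],[-17.2,1.2,-24.5,0,0,0],[0,0,0,0,0,0]]'
python3 - <<'E'
from h import *
P,im=snap('w4')
for l in ['key_1_top','key_0_top','key_sample_top','key_store_top','beaker_center']:
    print(l,[(np.round(d['xy']).tolist(),round(d['p'],2)) for d in env.tip_of(l,'wrist')[:3]])
E
```

```text
time: 17.42
position: [0.4992, -0.4112, 0.0462]
orientation: [-2.69, 0.942, 0.862]
ft_force: [0.3, 1.6, -0.0]
width: 0.0852
time: 18.08
position: [0.4998, -0.4131, 0.2447]
orientation: [-2.698, 0.945, 0.849]
ft_force: [2.2, -1.1, 1.7]
width: 0.0851
key_1_top []
key_0_top []
key_sample_top [([81.0, 365.0], 0.62)]
key_store_top [([33.0, 307.0], 0.87)]
beaker_center [([17.0, 344.0], 0.31)]
```

View pics/w4.png

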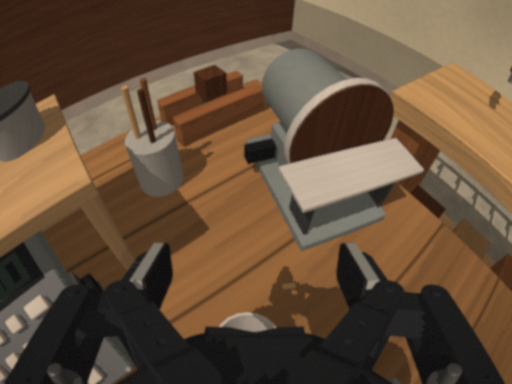

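The beaker stands upright, its rim at (247,320). Now I'll shut the gripper and go square over the keypad, with a roll of −90° to keep the last joint mid-range.

Run:
```python
from h import *
s=plan([.495,-.19,.27],ori(-5,55,-90),16)
print(env.tip_of('beaker_center','wrist')[:0])
```

```text
16 x row [-4.83, -12.52, -8.86, -6.84, 0.31, -2.25] | norms 16.1 7.21
[[0.506, -0.402, 0.243], [0.533, -0.351, 0.271], [0.541, -0.289, 0.282], [0.524, -0.227, 0.278]]
[]
```

```bash
python3 -m inch '[[-4.8,-12.5,-8.9,-6.7,0.3,-2.2],[-4.8,-12.5,-8.9,-6.7,0.3,-2.2],[-4.8,-12.5,-8.9,-6.7,0.3,-2.2],[-4.8,-12.5,-8.9,-6.7,0.3,-2.2],[-4.8,-12.5,-8.9,-6.7,0.3,-2.2],[-4.8,-12.5,-8.9,-6.7,0.3,-2.2],[-4.8,-12.5,-8.9,-6.7,0.3,-2.2],[-4.8,-12.5,-8.9,-6.7,0.3,-2.2]]' 0
python3 -m inch '[[-4.8,-12.5,-8.9,-6.7,0.3,-2.2],[-4.8,-12.5,-8.9,-6.7,0.3,-2.2],[-4.8,-12.5,-8.9,-6.7,0.3,-2.2],[-4.8,-12.5,-8.9,-6.7,0.3,-2.2],[-4.8,-12.5,-8.9,-6.7,0.3,-2.2],[-4.8,-12.5,-8.9,-6.7,0.3,-2.2],[-4.8,-12.5,-8.9,-6.7,0.3,-2.2],[-4.8,-12.5,-8.9,-6.7,0.3,-2.2]]'
python3 -m inch '[[0,0,0,0,0,0],[0,0,0,0,0,0]]'
python3 - <<'E'
from h import *
p,M,s=state(); print(s['q']); plan([.495,-.19,.27],ori(-5,55,-90),2)
P,im=snap('w5')
for l in ['key_1_top','key_0_top','key_sample_top','key_store_top','indicator','other_keys']:
    print(l,[(np.round(d['xy'],1).tolist(),round(d['p'],2)) for d in env.tip_of(l,'wrist')[:3]])
E
```

```text
time: 19.1
position: [0.543, -0.3051, 0.2823]
orientation: [2.342, -0.039, -0.974]
ft_force: [0.4, -0.6, -1.0]
width: -0.0001
time: 19.77
position: [0.4995, -0.1888, 0.2722]
orientation: [1.509, 0.666, -0.824]
ft_force: [0.0, 0.7, -0.1]
width: -0.0
time: 19.93
position: [0.5004, -0.1894, 0.273]
orientation: [1.517, 0.66, -0.825]
ft_force: [0.4, 0.1, 0.3]
width: -0.0002
[-0.49225527 -0.15777708 -0.53714806  0.60267873  0.22884521  1.27857246]
2 x row [-0.33, -3.01, 0.64, -1.19, 0.12, -0.46] | norms 3.1 1.28
[[0.498, -0.19, 0.271], [0.495, -0.19, 0.27]]
key_1_top [([244.7, 103.4], 0.61), ([170.2, 152.0], 0.16)]
key_0_top [([172.3, 149.9], 0.66), ([260.2, 189.2], 0.65)]
key_sample_top [([196.3, 198.2], 0.75)]
key_store_top [([263.8, 186.6], 0.75)]
indicator [([205.7, 136.1], 0.78)]
other_keys [([239.8, 146.3], 0.91), ([172.5, 150.0], 0.52)]
```

View pics/w5.png

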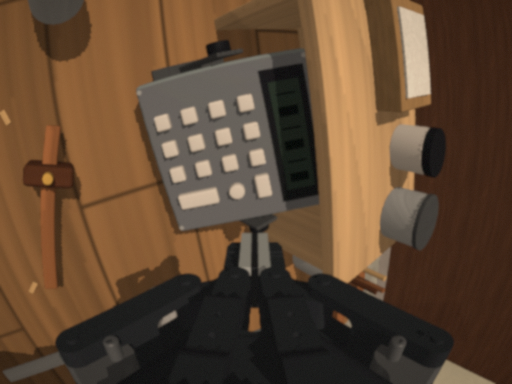

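The wrist view shows the whole keypad: 1 at (245,103), 0 at (170,149), sample at (198,198), store at (263,186), all clear of obstruction. I'll solve its pose from the key grid.

```bash
cat > kp.py <<'E'
from h import *
def solve(im,P):
    hsv=cv2.cvtColor(im,cv2.COLOR_BGR2HSV); m=((hsv[...,2]>165)&(hsv[...,1]<70)).astype(np.uint8); m[230:]=0; m[:,300:]=0; m[:80]=0; m[:,:140]=0
    n,_,st,c=cv2.connectedComponentsWithStats(m); B=[(c[i],st[i,4]) for i in range(1,n) if st[i,4]>60]
    g={'1':(0,0),'2':(0,1),'3':(0,2),'store':(0,3),'4':(1,0),'5':(1,1),'6':(1,2),'zero':(1,3),'7':(2,0),'8':(2,1),'9':(2,2),'clear':(3,0),'0':(3,1),'dot':(3,2),'sample':(2.5,3)}
    return B,g
E
python3 - <<'E'
from kp import *
im=cv2.imread('pics/w5.png'); P=env.camera_params('wrist'); B,g=solve(im,P)
a=np.array([245,103.]);b=np.array([263,186.]);d=np.array([162,123.])
obj=[];ray_=[];nm=[]
for k,(i,j) in g.items():
    pr=a+(b-a)*j/3+(d-a)*i/3; c,ar=min(B,key=lambda t:np.linalg.norm(t[0]-pr))
    if np.linalg.norm(c-pr)<9:
        obj.append([-.032*i,-.032*j,0]); q=np.array([(c[0]-P['cx'])/P['fx'],(c[1]-P['cy'])/P['fy']]); th=np.hypot(*q); ray_.append(q/th*np.tan(th)); nm.append((k,ar))
obj=np.array(obj);uv=np.array(ray_); print(len(nm),nm)
ok,rv,tv=cv2.solvePnP(obj,uv,np.eye(3),None,flags=cv2.SOLVEPNP_IPPE)
e=cv2.projectPoints(obj,rv,tv,np.eye(3),None)[0][:,0]-uv; print('err px',(e*P['fx']).round(1).tolist())
Rc=R.from_rotvec(np.ravel(P['rvec'])).as_matrix(); Rk=Rc.T@cv2.Rodrigues(rv)[0]; 
W=lambda o:Rc.T@(cv2.Rodrigues(rv)[0]@o+tv[:,0]-np.ravel(P['tvec']))
print(Rk.round(3),'lean',np.degrees(np.arccos(Rk[2,2])),'yaw',np.degrees(np.arctan2(-Rk[1,2],-Rk[0,2])), np.degrees(np.arctan2(-Rk[0,1],Rk[1,1])))
for k in ['1','0','sample','store']: i,j=g[k]; print(k,W(np.array([-.032*i,-.032*j,0])).round(4))
E
```

```text
15 [('1', np.int32(215)), ('2', np.int32(209)), ('3', np.int32(197)), ('store', np.int32(285)), ('4', np.int32(218)), ('5', np.int32(210)), ('6', np.int32(197)), ('zero', np.int32(174)), ('7', np.int32(209)), ('8', np.int32(207)), ('9', np.int32(193)), ('clear', np.int32(200)), ('0', np.int32(193)), ('dot', np.int32(186)), ('sample', np.int32(559))]
err px [[-0.4, -0.9], [0.1, 0.1], [0.6, 1.2], [0.6, -0.4], [-0.5, -0.4], [-0.3, 0.2], [0.2, 1.1], [-0.3, -1.1], [-0.1, -0.4], [-0.2, 0.1], [-0.0, 0.9], [0.7, -0.2], [0.5, 0.1], [0.3, 0.7], [-1.1, -1.1]]
[[ 0.766 -0.079 -0.638]
 [ 0.105  0.994  0.003]
 [ 0.634 -0.069  0.77 ]] lean 39.62105973056815 yaw -0.25161137852561133 4.556683394959743
1 [ 0.6065 -0.1229  0.125 ]
0 [ 0.5355 -0.1648  0.0664]
sample [ 0.5528 -0.2268  0.081 ]
store [ 0.6141 -0.2184  0.1317]
```

Run:
```python
from kp import *
from scipy.optimize import least_squares
im=cv2.imread('pics/w5.png'); P=env.camera_params('wrist'); B,g=solve(im,P)
a=np.array([245,103.]);b=np.array([263,186.]);d=np.array([162,123.]); D=[]
for k,(i,j) in g.items():
    pr=a+(b-a)*j/3+(d-a)*i/3; D.append((k,i,j,min(B,key=lambda t:np.linalg.norm(t[0]-pr))[0]))
Rc=R.from_rotvec(np.ravel(P['rvec'])).as_matrix(); t=np.ravel(P['tvec'])
def face(yaw): return (R.from_euler('z',yaw)*R.from_euler('y',-35,degrees=True)).as_matrix()
def pts(v,keys=None): return np.array([v[:3]+face(v[3])@[-.032*i,-.032*j-(v[4] if j==3 else 0),0] for k,i,j,c in D])
def res(v):
    X=pts(v)@Rc.T+t; r=np.hypot(X[:,0],X[:,1]); th=np.arctan2(r,X[:,2])
    u=np.c_[P['cx']+P['fx']*th*X[:,0]/r,P['cy']+P['fy']*th*X[:,1]/r]; return (u-np.array([c for *_,c in D])).ravel()
s=least_squares(res,[.606,-.123,.125,0,0]); v=s.x; print(v.round(4),'yaw',np.degrees(v[3]),'rms',np.sqrt(np.mean(s.fun**2)), s.fun.reshape(-1,2).round(1).tolist())
T=dict(zip([x[0] for x in D],pts(v))); F=face(v[3])
for k in ['1','0','sample','store']: print(k,T[k].round(4))
np.savez('kp.npz',F=F,**{'k'+k:T[k] for k in T})
# side-camera check
for k,uv in [('key_1_top',None)]: pass
Ps=env.camera_params('side')
for k in ['1','0','sample','store']: print(k,cv2.projectPoints(T[k][None],np.ravel(Ps['rvec']),np.ravel(Ps['tvec']),np.array([[Ps['fx'],0,Ps['cx']],[0,Ps['fy'],Ps['cy']],[0,0,1]]),None)[0].ravel().round(1))
yaw=np.degrees(v[3]); M=ori(yaw,55,-90); print('x vs -n',M[:,0],-F[:,2])
plan(T['1']+F[:,2]*.05,M,6)
```

```text
[ 0.6098 -0.124   0.1207  0.114   0.0042] yaw 6.529872706980159 rms 0.09492021771221999 [[-0.0, -0.1], [-0.0, 0.0], [-0.0, 0.0], [0.1, 0.2], [-0.0, 0.1], [-0.0, 0.0], [0.1, -0.1], [0.0, -0.3], [-0.0, -0.1], [-0.0, -0.0], [0.0, -0.0], [0.0, 0.0], [0.1, 0.0], [0.0, -0.0], [-0.2, 0.2]]
1 [ 0.6098 -0.124   0.1207]
0 [ 0.5353 -0.1648  0.0657]
sample [ 0.5561 -0.231   0.0748]
store [ 0.6212 -0.2235  0.1207]
1 [300.4 212.6]
0 [280.8 238.9]
sample [295.4 247.6]
store [316.7 229.2]
x vs -n [ 0.56985547  0.06522781 -0.81915204] [ 0.56985547  0.06522781 -0.81915204]
6 x row [23.0, -0.06, -10.57, -1.95, 1.16, -0.17] | norms 25.3 2.28
[[0.515, -0.181, 0.255], [0.529, -0.171, 0.236], [0.543, -0.161, 0.218], [0.556, -0.15, 0.199], [0.569, -0.139, 0.18], [0.581, -0.127, 0.162]]
```

The fit is excellent (0.09 px rms) and agrees with the side-camera detections. I'll go to 50 mm above key 1.

```bash
python3 -m inch '[[23,0,-10.6,-1.95,1.16,-0.17],[23,0,-10.6,-1.95,1.16,-0.17],[23,0,-10.6,-1.95,1.16,-0.17],[23,0,-10.6,-1.95,1.16,-0.17],[23,0,-10.6,-1.95,1.16,-0.17],[23,0,-10.6,-1.95,1.16,-0.17],[0,0,0,0,0,0],[0,0,0,0,0,0]]'
cat > k.py <<'E'
import sys; from h import *
d=np.load('kp.npz'); F=d['F']; M=np.c_[-F[:,2],0*F[:,2],0*F[:,2]]
p,Rm,s=state(); T=d['k'+sys.argv[1]]; yaw=np.degrees(np.arctan2(F[1,1],F[0,1]))-90
print(s['q'].round(3) if hasattr(s['q'],'round') else s['q']); rel(T+F[:,2]*float(sys.argv[2])/1000,ori(yaw,55,-90))
print('TCP in key frame mm',(F.T@(p-T)*1000).round(1))
E
python3 k.py 1 8
```

```text
time: 20.95
position: [0.5812, -0.1265, 0.1608]
orientation: [1.383, 0.826, -0.662]
ft_force: [-1.4, -0.2, -0.4]
width: -0.0001
[-0.346  0.069 -0.63   0.314  0.257  1.184]
shift mm [41.3  0.6  0.9]
turn deg [ 0.02 -0.05  0.13]
TCP in key frame mm [-0.5  0.8 49.3]
```

```bash
python3 -m inch '[[20,0.6,0.9,0,0,0],[20,0,0,0,0,0],[0,0,0,0,0,0],[0,0,0,0,0,0]]'; python3 -m inch '[[4,0,0,0,0,0],[4,0,0,0,0,0],[1,0,0,0,0,0],[0,0,0,0,0,0]]'; python3 k.py 1 8;  python3 -m inch '[[1,0,0,0,0,0],[1,0,0,0,0,0],[0,0,0,0,0,0]]'; python3 k.py 1 8
```

```text
time: 21.28
position: [0.6045, -0.1254, 0.13]
orientation: [1.383, 0.823, -0.661]
ft_force: [0.5, 0.4, -0.3]
width: -0.0
time: 21.62
position: [0.6104, -0.1248, 0.1231]
orientation: [1.382, 0.822, -0.66]
ft_force: [0.6, -1.7, 2.0]
width: -0.0002
[-0.321  0.161 -0.646  0.196  0.243  1.206]
shift mm [-6.4 -1.7 -0.8]
turn deg [ 0.09  0.05 -0.07]
TCP in key frame mm [ 1.7 -0.8  1.6]
time: 21.87
position: [0.6116, -0.1246, 0.1212]
orientation: [1.382, 0.822, -0.66]
ft_force: [-0.2, -2.3, 2.7]
width: -0.0005
[-0.319  0.166 -0.647  0.191  0.243  1.207]
shift mm [-8.7 -1.7 -0.7]
turn deg [ 0.09  0.04 -0.06]
TCP in key frame mm [ 1.7 -0.8 -0.7]
```

```bash
python3 -m inch '[[1,0,0,0,0,0],[1,0,0,0,0,0],[0,0,0,0,0,0]]'; python3 -m inch '[[1,0,0,0,0,0],[0,0,0,0,0,0]]';python3 -m inch '[[1,0,0,0,0,0],[0,0,0,0,0,0]]'; python3 k.py 1 8
```

```text
time: 22.12
position: [0.6128, -0.1244, 0.1194]
orientation: [1.382, 0.823, -0.66]
ft_force: [-0.9, -1.9, 4.5]
width: 0.0001
time: 22.28
position: [0.6131, -0.1244, 0.1191]
orientation: [1.382, 0.822, -0.66]
ft_force: [-8.8, -3.0, 13.8]
width: 0.0002
time: 22.45
position: [0.6133, -0.1244, 0.1188]
orientation: [1.382, 0.822, -0.66]
ft_force: [-19.0, -2.5, 23.3]
width: -0.0002
[-0.318  0.171 -0.648  0.184  0.242  1.209]
shift mm [-11.5  -1.7  -0.7]
turn deg [ 0.08  0.06 -0.09]
TCP in key frame mm [ 1.7 -0.7 -3.5]
```

Key 1 is fully down: the force jumped to about 30 N at the stop. I'll retract and go to 0.

```bash
python3 -m inch '[[-10,0,0,0,0,0],[-25,0,0,0,0,0],[0,-32,10.7,0,0,0],[0,-33,10.3,0,0,0],[0,-32.7,10.3,0,0,0],[0,0,0,0,0,0],[0,0,0,0,0,0]]'; python3 k.py 0 6
```

```text
time: 23.03
position: [0.5153, -0.1664, 0.0882]
orientation: [1.384, 0.826, -0.663]
ft_force: [0.3, -0.8, 0.7]
width: 0.0
[-0.5    0.112 -0.82   0.123  0.336  1.047]
shift mm [23.9  3.6  0.7]
turn deg [-0.09 -0.06  0.19]
TCP in key frame mm [-3.5  0.6 30. ]
```

```bash
python3 -m inch '[[12,2,0.7,0,0,0],[12,0,0,0,0,0],[0,0,0,0,0,0],[0,0,0,0,0,0]]'; python3 k.py 0 6; python3 -m inch '[[4,0,0,0,0,0],[2,0,0,0,0,0],[0,0,0,0,0,0]]'; python3 -m inch '[[1,0,0,0,0,0],[1,0,0,0,0,0],[0,0,0,0,0,0]]'; python3 k.py 0 6
```

```text
time: 23.37
position: [0.5335, -0.1649, 0.0714]
orientation: [1.382, 0.825, -0.659]
ft_force: [-0.2, 0.7, -0.4]
width: 0.0001
[-0.477  0.166 -0.82   0.058  0.326  1.066]
shift mm [-0.2 -1.8  0. ]
turn deg [ 0.12 -0.07  0.03]
TCP in key frame mm [1.8 0.  5.8]
time: 23.62
position: [0.537, -0.165, 0.067]
orientation: [1.382, 0.823, -0.659]
ft_force: [-0.5, 1.9, 1.7]
width: 0.0002
time: 23.87
position: [0.538, -0.1651, 0.0654]
orientation: [1.382, 0.823, -0.659]
ft_force: [-0.5, 1.7, 3.4]
width: 0.0002
[-0.472  0.183 -0.824  0.034  0.323  1.072]
shift mm [-7.7 -2.  -0.6]
turn deg [ 0.1   0.01 -0.06]
TCP in key frame mm [ 2.  -0.6 -1.7]
```

Same pattern as key 1. I'll press to the stop, then retract towards sample.

```bash
python3 -m inch '[[1,0,0,0,0,0],[1,0,0,0,0,0],[0,0,0,0,0,0]]'; python3 -m inch '[[1,0,0,0,0,0],[0,0,0,0,0,0]]'; python3 k.py 0 6; python3 k.py sample 30
```

```text
time: 24.12
position: [0.5388, -0.165, 0.0641]
orientation: [1.382, 0.823, -0.659]
ft_force: [-11.1, 1.7, 17.9]
width: 0.0001
time: 24.28
position: [0.5391, -0.165, 0.0638]
orientation: [1.382, 0.822, -0.659]
ft_force: [-21.5, 2.5, 30.4]
width: 0.0002
[-0.47   0.188 -0.825  0.027  0.322  1.074]
shift mm [-9.6 -1.9 -0.6]
turn deg [ 0.07  0.04 -0.11]
TCP in key frame mm [ 2.  -0.6 -3.6]
[-0.47   0.188 -0.825  0.027  0.322  1.074]
shift mm [-33.5  14.   67.6]
turn deg [ 0.07  0.04 -0.11]
TCP in key frame mm [-14.   67.5  -3.6]
```

```bash
python3 -m inch '[[-10,0,0,0,0,0],[-25,0,0,0,0,0],[0,7,34,0,0,0],[0,7,33.6,0,0,0],[0,0,0,0,0,0],[0,0,0,0,0,0]]'; python3 k.py sample 6
```

```text
time: 24.78
position: [0.5389, -0.235, 0.0995]
orientation: [1.382, 0.821, -0.662]
ft_force: [-1.0, 0.5, 0.5]
width: 0.0005
[-0.61   0.18  -0.683  0.223  0.388  0.945]
shift mm [24.3  0.2 -2.1]
turn deg [-0.    0.14 -0.01]
TCP in key frame mm [-0.2 -2.1 30.3]
```

```bash
python3 -m inch '[[12,0,-1.5,0,0,0],[12,0,0,0,0,0],[0,0,0,0,0,0],[0,0,0,0,0,0]]'; python3 k.py sample 6; python3 -m inch '[[4,0,0,0,0,0],[2,0,0,0,0,0],[2,0,0,0,0,0],[0,0,0,0,0,0]]'; python3 -m inch '[[1,0,0,0,0,0],[1,0,0,0,0,0],[0,0,0,0,0,0]]';  python3 -m inch '[[1,0,0,0,0,0],[0,0,0,0,0,0]]'; python3 k.py sample 6; python3 k.py store 30
```

```text
time: 25.12
position: [0.551, -0.2287, 0.0783]
orientation: [1.382, 0.827, -0.661]
ft_force: [-1.3, 0.6, 0.0]
width: -0.0003
[-0.584  0.224 -0.698  0.16   0.378  0.966]
shift mm [-0.4  1.9  2.9]
turn deg [ 0.06 -0.1   0.14]
TCP in key frame mm [-2.   2.9  5.6]
time: 25.45
position: [0.5564, -0.2291, 0.073]
orientation: [1.382, 0.824, -0.66]
ft_force: [-2.1, 1.5, 2.3]
width: -0.0001
time: 25.7
position: [0.5572, -0.229, 0.072]
orientation: [1.383, 0.824, -0.66]
ft_force: [-12.9, 3.5, 14.7]
width: 0.0003
time: 25.87
position: [0.5574, -0.229, 0.0717]
orientation: [1.383, 0.823, -0.66]
ft_force: [-22.0, 3.8, 25.5]
width: 0.0002
[-0.577  0.242 -0.701  0.133  0.375  0.975]
shift mm [-9.4  0.5  1.8]
turn deg [ 0.04  0.01 -0.04]
TCP in key frame mm [-0.5  1.8 -3.4]
[-0.577  0.242 -0.701  0.133  0.375  0.975]
shift mm [-33.4  80.6   1.9]
turn deg [ 0.04  0.01 -0.04]
TCP in key frame mm [-80.5   1.8  -3.4]
```

Sample is fully down. Next is store.

```bash
python3 -m inch '[[-10,0,0,0,0,0],[-25,0,0,0,0,0],[0,27,0.6,0,0,0],[0,27,0.6,0,0,0],[0,26.6,0.6,0,0,0],[0,0,0,0,0,0],[0,0,0,0,0,0]]'; python3 k.py store 6
```

```text
time: 26.45
position: [0.6055, -0.2259, 0.1468]
orientation: [1.381, 0.822, -0.658]
ft_force: [-0.7, -0.3, -0.0]
width: 0.0001
[-0.519  0.192 -0.515  0.347  0.346  1.027]
shift mm [24.4 -1.9 -0.6]
turn deg [ 0.18  0.06 -0.11]
TCP in key frame mm [ 1.9 -0.6 30.4]
```

```bash
python3 -m inch '[[12,-1.5,0,0,0,0],[12,0,0,0,0,0],[0,0,0,0,0,0],[0,0,0,0,0,0]]'; python3 k.py store 6; python3 -m inch '[[4,0,0,0,0,0],[2,0,0,0,0,0],[2,0,0,0,0,0],[0,0,0,0,0,0]]'; python3 -m inch '[[1,0,0,0,0,0],[1,0,0,0,0,0],[0,0,0,0,0,0]]';  python3 -m inch '[[1,0,0,0,0,0],[0,0,0,0,0,0]]'; python3 k.py store 6
```

```text
time: 26.78
position: [0.6152, -0.2238, 0.1234]
orientation: [1.382, 0.826, -0.662]
ft_force: [0.0, 0.7, -0.2]
width: -0.0
[-0.506  0.233 -0.531  0.291  0.339  1.041]
shift mm [-0.4  3.3  0.4]
turn deg [ 0.03 -0.06  0.14]
TCP in key frame mm [-3.3  0.4  5.7]
time: 27.12
position: [0.6209, -0.2239, 0.1183]
orientation: [1.382, 0.824, -0.661]
ft_force: [-3.3, -0.9, 1.9]
width: -0.0
time: 27.37
position: [0.6216, -0.2238, 0.1173]
orientation: [1.382, 0.823, -0.661]
ft_force: [-11.9, 0.0, 10.2]
width: 0.0001
time: 27.53
position: [0.6218, -0.2238, 0.1171]
orientation: [1.382, 0.823, -0.661]
ft_force: [-21.8, -0.2, 19.3]
width: -0.0001
[-0.499  0.249 -0.532  0.269  0.335  1.048]
shift mm [-9.3  1.6 -0.3]
turn deg [ 0.04  0.06 -0.01]
TCP in key frame mm [-1.6 -0.4 -3.3]
```

Store is down. I'll retract well clear and make a final check.

```bash
python3 -m inch '[[-10,0,0,0,0,0],[-30,0,0,0,0,0],[-35,0,0,0,0,0],[-35,0,0,0,0,0],[0,0,0,0,0,0],[0,0,0,0,0,0],[0,0,0,0,0,0],[0,0,0,0,0,0]]'
python3 - <<'E'
from h import *
a=env.read_camera('scene'); b=env.read_camera('side')
for c in ('scene','side'):
    for l,z in (('beaker_center',.04),('bowl',.056)): print(c,l,[(np.round(d['xy']).tolist(),round(d['p'],2),atz(c,d['xy'],z).round(3)) for d in env.tip_of(l,c)[:2]])
cv2.imwrite('pics/end.png',np.vstack([cv2.resize(a[150:280,80:380],(690,299),interpolation=2),cv2.resize(b[140:330,170:400],(690,300),interpolation=2)]))
E
```

```text
time: 28.2
position: [0.5601, -0.2303, 0.205]
orientation: [1.382, 0.825, -0.66]
ft_force: [-0.3, -0.0, -0.1]
width: 0.0004
scene beaker_center [([122.0, 228.0], 0.73, array([ 0.489, -0.398,  0.04 ])), ([312.0, 211.0], 0.16, array([0.571, 0.21 , 0.04 ]))]
scene bowl [([335.0, 161.0], 0.9, array([0.387, 0.356, 0.056])), ([319.0, 221.0], 0.77, array([0.63 , 0.212, 0.056]))]
side beaker_center [([288.0, 302.0], 0.81, array([ 0.474, -0.402,  0.04 ]))]
side bowl [([275.0, 185.0], 0.72, array([0.635, 0.194, 0.056])), ([186.0, 189.0], 0.66, array([0.316, 0.244, 0.056]))]
```

View pics/end.png

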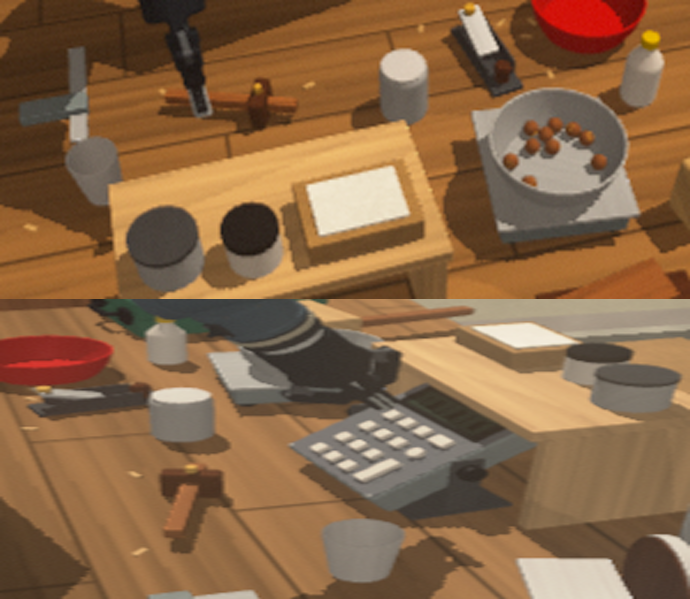

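The beaker stands upright at (95,170) in the top crop and (362,550) in the lower one. The knobs are in the bowl, the tin and the glue are in place, and the gripper is clear of everything. I'll hand in.

```bash
python3 -c "
from plant import env; print(env.finish_job(), env.observe()['time'])"
```

```text
the job is handed in; nothing more can be done
the job is handed in; nothing more can be done
```

I tipped the knobs into the bowl, stood the empty beaker back on the bench, and pressed 1, 0, sample and store in that order. Each key was pressed until the force rose sharply at its stop, then let up. The job was handed in after about 28 s of robot time; no verdict was reported.

- **Knobs and bowl:** a close-up after pouring showed the beaker empty and about ten knobs in the bowl, though some overlapped. The final picture showed the same group. The bowl looked unmoved, with position estimates within about 2 cm of the first; that spread is about what these estimates scatter.
- **Beaker:** it stands upright and released, about 15–20 mm from where it started. Its height was not measured after release.
- **Keys:** each stop came about 3.5 mm below the key height I had estimated from the picture, where 5 mm was expected. That fits the true key tops being about 1.5 mm higher than estimated. In the last picture all keys look up and level, but I did not measure them to the 1 mm limit.
- **Others:** the tin and glue bottle stand where they were. The gripper was about 100 mm clear of the keypad at hand-in.

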